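# Dock the sample rack in the autosampler and shut its gate

## Robot

A 6-joint arm with a two-finger parallel gripper is mounted at the origin on a cart in front of the work surface, level with it; the furniture and walls round the work are solid. World frame = base frame: x ahead of the robot, y to its left, z up, the work surface at z = 0. Lengths are in m, angles in degrees, forces in N, time in s.
With the tool pointing down it reaches from about 0.275 to 0.75 m from the base axis. Payload 10.2 kg.
Tool frame: the origin (TCP) lies at the very end of the fingers, on their centre line; the grasp point (between the pads) lies 19 mm behind it (env.grip_depth is the distance from the TCP to the grasp point, in m); z points along the fingers, y is the line along which they close (so a half turn about z gives the same grasp; the last joint's range is limited). The gripper opens to 88 mm and grips with 3 to 60 N. Pads are 18 mm wide; open, the fingers measure 123 mm over their backs; the gripper's body (75 mm by 187 mm) begins 45 mm behind the grasp point.
Start: joints at [60.997, 17.928, 85.812, -0, 76.261, -12.8], TCP at [0.147, 0.504, 0.239] pointing down, gripper open.
Joint ranges: [-168.41, 168.41], [-55.51, 124.54], [10.69, 146.95], [-70.63, 250.63], [1, 178], [-165.06, 165.06]. Speed limits (degrees/s): [136.94, 136.94, 172.46, 180, 180, 180].

## Interface

Orientations are given as a 3x3 rotation matrix whose columns are the frame's x, y, z axes.
In Python, from workcell import env gives the robot as it stands. Calls block until the motion is done:
- env.reach(position, orientation): joint-space move of the TCP to a pose.
- env.move_straight(position, feed=0.15, orientation=None): straight line of the TCP; orientation=None keeps the orientation; feed is the mean speed in m/s.
- env.move_j(angles): joint-space move.
- env.release() and env.clamp(squeeze=None): open the fingers fully, or close them until they stop; squeeze is the grip in N (None keeps the last).
- env.pause(seconds).
- env.ik(position, orientation): joint angles nearest the present ones, or None.
- env.observe(): the state.
- env.capture(name): name is "side" or "top"; returns (picture, depth): 420x560x3 uint8, red, green, blue; 420x560 float32, m along the optical axis (not along the pixel's ray), 0 where there is no reading.
- env.calibration(name): a dict with "mtx" (3x3 intrinsics, pixels), "R" (3x3) and "t" (3): a world point X has camera coordinates R X + t. Camera axes: x right, y down, z forward; pixel columns grow to the right and rows downward; lengths in m; the calibration is good to about 2 mm. A picture is of the moment at which its call begins. calibration takes no time and is no camera call.
A pose or a line that the arm cannot do raises env.Unreachable and nothing moves.
- env.close_job(): hands the job in; it is judged then, once.
The state is a dict: "clock": time; "qpos": joint angles; "qd": joint speeds; "effort": joint torques, N m; "eef_pos": TCP position; "tcp_rot": TCP orientation; "wrist_force": force on the tool from outside, world axes, zero at the start; "wrist_torque": the same for the moment, N m; "finger_gap": finger opening in m; "grasp_force": force on a finger pad.
Only numpy, scipy, OpenCV 4.12 (cv2) and the standard library are available. Lean on these libraries where they do the work, as an engineer would, in place of code of your own. Each camera call takes 0.05 s, during which the arm holds its last target. There are 200 camera calls.

## Task

Load the autosampler: push the blue test tube rack along the bench, in between the two guide rails of the rack dock, until its front end is fully home against the stop, and swing the orange gate shut behind it. Use pushes only: do not lift or tip the rack or its tubes, and leave the other things on the bench where they are.

Things in the scene. Friction and masses are not known exactly. Their poses are not given: they have to be found in the camera images.
- dock: Fixed rack dock: two aluminium rails on the bench (no floor between), joined by a white housing 124 mm wide with a sipper arm (180 mm up, only by the stop). Origin: on the bench, where the rack's origin is when fully home. x across the lane, y along it, out of the mouth (about world +y, within 0.1 rad); the rack is pushed towards -y. Rails 32 mm high, 10 mm thick, foot flanges to x = +-60 mm.
- dock_stop (a point): Centre of the stop, at dock y = -100 mm, 45 mm up: two black rubber bumpers on the housing, which the rack's -y end meets when home.
- dock_mouth (a point): Centre of the dock's mouth on the bench, at dock y = +105 mm. The rails' inner faces are 72 mm apart up to dock y = +75 mm, then flare evenly to 100 mm apart here.
- gate (a joint): Orange arm on an upright pivot beside the mouth, far side. 0 = shut (points along dock -x, behind the docked rack); grows as it opens, to 3.1. At q it points along (-cos q, sin q) in the dock frame; it shuts counterclockwise seen from above. 62 mm long, 8 mm thick, 14 to 30 mm above the bench; under 1 N moves its end, it stays where left. Starts at 2.3 to 2.8; shuts fully only if the rack is home.
- gate_pivot (a point): Point on the gate's pivot axis, at dock x = +55, y = +109 mm, 22 mm above the bench.
- gate_handle (a point): Centre of the orange upright pin (9 mm thick, 14 to 50 mm above the bench) at the end of the gate arm, 60 mm from the pivot, 35 mm above the bench.
- rack: Blue test tube rack, 68 (x) x 200 (y) x 74 (z) mm, 0.2 to 0.35 kg, loose. Origin: centre of its underside. Solid end plates (full width and height, 4 mm thick) at y = -100 and +100 mm are widest; shelves between (4, 32, 68 mm up) reach x = +-31. The -y end goes into the dock first. Starts 0.24 to 0.28 m out of its seat, up to 14 mm to the side and turned up to 0.2 rad against the lane.
- rack_end (a point): Point on the outer face of the rack's +y end plate, half-way across, 55 mm above the bench: a good place to push.
- tube_a: Glass test tube 18 mm thick, 100 mm long, standing loosely in a hole of the rack, its foot in a rubber grommet (its foot 34 mm above the bench, its rim at 134 mm), at rack x = +16, y = -46 mm. Origin: centre of its foot.
- tube_b: Glass test tube like the other, at rack x = -16, y = +16 mm. Origin: centre of its foot.
- amber_bottle: Bystander: amber reagent bottle with black dropper cap, 52 mm thick, 132 mm high, at the left of the work or right of the photometer. Origin: centre of its underside.
- white_bottle: Bystander: white reagent bottle with blue cap, 56 mm thick, 102 mm high, at the other of these two places. Origin: centre of its underside.
- timer: Bystander: white lab timer with a red and a black button, 52 x 66 x 24 mm, behind the dock, right of the photometer. Origin: centre of its underside.
- filter_carton: Bystander: small black and white carton, 90 x 60 x 26 mm, right of the photometer. Origin: centre of its underside.
- bulb: Bystander: red rubber suction bulb, 48 x 80 x 48 mm, lying right of the photometer, behind the dock. Origin: centre of its underside.
Mind the look-alikes: they are no part of the job. Leave any green or red look-alike of the tube_b alone.

How it is judged (in metres and radians):
On the way, in this order (a step that is already met when the one before it is completed fails the run):
1. the rack is in the dock, in between the rails and past the gate (y of rack in the frame of dock below 0.012 m and angle between the y axis of rack and the y axis of dock, either way round below 0.05 rad), for 0.1 s.
2. the gate is shut behind the rack (value of joint gate below 0.08 rad), for 0.2 s.
At the end, for the whole second after the job is handed in: The rack stands at rest in the dock within 6 mm of its fully home seat and aligned with the lane, the gate is shut (within 0.08 rad) behind it, and both tubes still stand in the rack (y of rack in the frame of dock between -0.006 and 0.006 m and x of rack in the frame of dock between -0.006 and 0.006 m and angle between the y axis of rack and the y axis of dock, either way round below 0.04 rad and angle between rack's own z axis and vertical below 0.05 rad and value of joint gate below 0.08 rad and angle between each of tube_a, tube_b's own z axis and vertical below 0.2 rad and linear speed of rack below 0.01 m/s); the robot touches nothing.
It fails at once if the rack was lifted or tipped (height (world z) of rack above 0.008 m or angle between rack's own z axis and vertical above 0.12 rad).
It fails at once if a test tube was lifted, tipped or knocked out of the rack (height (world z) of any of tube_a, tube_b above 0.05 m or angle between any of tube_a, tube_b's own z axis and vertical above 0.25 rad).
It fails at once if another thing on the bench was moved (distance of any of amber_bottle, white_bottle, timer, filter_carton, bulb from where it was at the start of the episode above 0.02 m).
It also fails if it takes over 72 s, if anything falls off the work surface, if the arm or the gripper's body presses on something with over 40 N, if the wrist force passes 120 N, or if a joint passes its speed limit or range.

## Working session

There is one attempt and no reset: what is moved stays moved. The work goes in short steps, each a Python script; the robot and the scene stay as the last script left them, time stands still between calls to the robot, and variables do not carry over. Pictures are saved under pics/ and viewed, at most 10 in all, crops included, and the job is handed in when it is done.

```bash
ls; mkdir -p pics; python3 - <<'E'
from workcell import env
import cv2,numpy as np
for n in("top","side"):
    p,d=env.capture(n); cv2.imwrite(f"pics/{n}0.png",p[:,:,::-1]); np.savez(f"{n}0.npz",p=p,d=d,**env.calibration(n))
    c=env.calibration(n); print(n,c["mtx"].round(1).tolist(),(-c["R"].T@c["t"]).round(3),c["R"].round(2).tolist())
o=env.observe();print(o["clock"],o["tcp_rot"])
E
```

```text
pics
top [[413.2, 0.0, 287.0], [0.0, 413.2, 209.6], [0.0, 0.0, 1.0]] [0.452 0.216 1.008] [[0.02, -1.0, 0.01], [-0.98, -0.02, -0.17], [0.17, -0.01, -0.99]]
side [[424.7, 0.0, 278.5], [0.0, 424.7, 208.4], [0.0, 0.0, 1.0]] [0.652 1.088 0.681] [[-1.0, 0.03, 0.02], [0.0, 0.58, -0.82], [-0.03, -0.81, -0.58]]
0.1 [[-9.60272974e-01  2.79061825e-01 -5.59097528e-04]
 [ 2.79062256e-01  9.60272529e-01 -9.62894484e-04]
 [ 2.68178905e-04 -1.08066457e-03 -9.99999380e-01]]
```

View pics/top0.png

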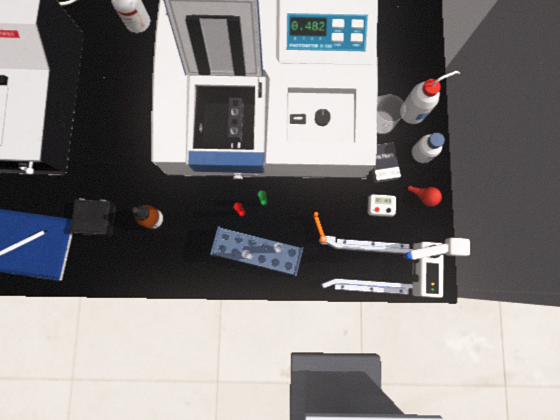

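View pics/side0.png

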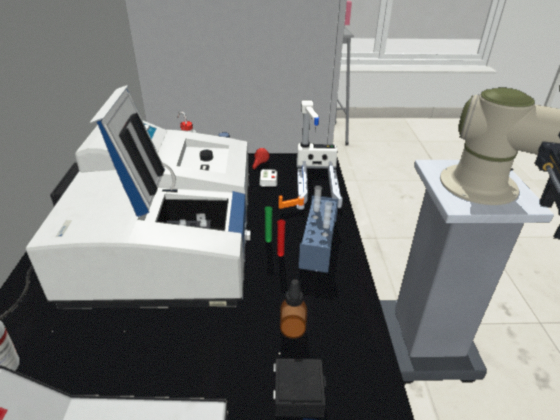

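The top view shows the rack at px (211–302, 228–275) and the dock rails at x = 325–412, with the lane to the right (-y). The orange gate is at (318, 228), with the pivot at (323, 240). The red and green look-alikes lie at (239, 209) and (263, 198), and the amber bottle is at (150, 217).

```bash
cat > h.py <<'E'
import numpy as np,cv2
def cloud(p,d,c):
    v,u=np.indices(d.shape); K=c["mtx"]
    P=np.stack([(u-K[0,2])/K[0,0]*d,(v-K[1,2])/K[1,1]*d,d],-1)
    W=(P-c["t"])@c["R"]; W[d<=0]=np.nan
    return W
def rect(pts):  # centre, sizes, long axis pointing +y
    (c,s,a)=cv2.minAreaRect((pts*1000).astype(np.float32)); b=cv2.boxPoints((c,s,a))
    e1,e2=b[1]-b[0],b[2]-b[1]; e=e1 if np.hypot(*e1)>np.hypot(*e2) else e2
    e=e/np.hypot(*e); e=e if e[1]>0 else -e
    return np.round(c,1),np.round(s,1),np.degrees(np.arctan2(-e[0],e[1])).round(2)
def biggest(m):
    n,l,st,_=cv2.connectedComponentsWithStats(m.astype(np.uint8)); return l==1+np.argmax(st[1:,4])
def rackpose(p,d,c,tol=.006):
    W=cloud(p,d,c); q=p.astype(int)
    m=(abs(W[...,2]-.074)<tol)&(q[...,2]>q[...,0]+12)
    m=biggest(cv2.morphologyEx(m.astype(np.uint8),cv2.MORPH_CLOSE,np.ones((5,5))))&(abs(W[...,2]-.074)<tol)
    return rect(W[m][:,:2]),m
def gate(p,d,c):
    W=cloud(p,d,c); q=p.astype(int)
    m=(q[...,0]>150)&(q[...,0]-q[...,2]>110)&(q[...,1]-q[...,2]>30)&(W[...,2]<.07)&(W[...,1]<.25)
    return W[m]
E
python3 - <<'E'
from h import *
for n in("top","side"):
    z=np.load(n+"0.npz");p,d=z["p"],z["d"];W=cloud(p,d,z)
    (r,m)=rackpose(p,d,z);print(n,"rack",r,m.sum(),np.nanmedian(W[m][:,2]))
    g=gate(p,d,z);print("gate",len(g),g.min(0).round(3),g.max(0).round(3),rect(g[:,:2]), g[np.argsort(-g[:,2])[:6]].round(3).tolist())
    if n=="top":
        s=np.zeros(d.shape,bool);s[230:300,320:414]=1
        for lo,hi in((240,262),(272,300)):
            k=np.zeros(d.shape,bool);k[lo-8:hi,320:416]=1
            k&=(abs(W[...,2]-.032)<.006); 
            P=W[k][:,:2]; 
            print("rail y",P[:,1].min().round(4),P[:,1].max().round(4))
            for y in np.arange(-.09,.16,.01):
                Q=P[abs(P[:,1]-y)<.005,0]
                if len(Q): print(round(y,3),Q.min().round(4),Q.max().round(4),len(Q),end=" | ")
            print()
        k=np.zeros(d.shape,bool);k[250:300,405:450]=1
        k&=W[...,2]>.045
        print("housing",rect(W[k][:,:2]),np.nanpercentile(W[k][:,2],[5,50,95]),W[k].min(0),W[k].max(0))
    # heights on bench
    print("bench", np.nanmedian(W[285:295,200:300,2]) if n=="top" else "")
E
python3 - <<'E'
import cv2
a=cv2.imread('pics/top0.png')[180:305,195:475]
cv2.imwrite('pics/c0.png',cv2.resize(a,None,fx=2.8,fy=2.8,interpolation=cv2.INTER_CUBIC))
E
```

```text
top rack (array([520.6, 274.6]), array([200. ,  65.7]), np.float32(-13.22)) 1373 0.06974554928317336
gate 133 [ 0.452 -0.123 -0.003] [0.621 0.143 0.069] (array([515. ,  22.1]), array([312.3,  52.4]), np.float32(-32.32)) [[0.452, -0.123, 0.069], [0.454, -0.123, 0.069], [0.454, -0.121, 0.069], [0.452, -0.119, 0.068], [0.454, -0.119, 0.066], [0.452, -0.122, 0.065]]
rail y -0.0925 0.1277
-0.09 0.5327 0.5329 3 | -0.08 0.5255 0.5355 17 | -0.07 0.5256 0.5354 21 | -0.06 0.5257 0.5351 18 | -0.05 0.5274 0.5347 16 | -0.04 0.5271 0.5372 21 | -0.03 0.5274 0.537 19 | -0.02 0.5293 0.5365 15 | -0.01 0.5293 0.5392 19 | -0.0 0.5292 0.539 22 | 0.01 0.5313 0.5386 16 | 0.02 0.5309 0.5409 18 | 0.03 0.5309 0.5406 20 | 0.04 0.5311 0.5403 21 | 0.05 0.5328 0.543 18 | 0.06 0.5329 0.5426 19 | 0.07 0.5331 0.5423 17 | 0.08 0.5348 0.5422 16 | 0.09 0.5348 0.5489 25 | 0.1 0.5395 0.5535 19 | 0.11 0.5444 0.5605 21 | 0.12 0.5482 0.5702 33 | 0.13 0.5507 0.5702 10 | 
rail y -0.0971 0.1208
-0.09 0.4443 0.4513 6 | -0.08 0.4442 0.4512 16 | -0.07 0.4441 0.4533 20 | -0.06 0.4438 0.4532 21 | -0.05 0.4437 0.4531 20 | -0.04 0.44
[... 275 characters left out ...]
5 22 | 0.08 0.4511 0.4603 17 | 0.09 0.4508 0.4602 19 | 0.1 0.4484 0.4577 20 | 0.11 0.4437 0.4553 19 | 0.12 0.4413 0.4505 12 | 
housing (array([471. , -89.6]), array([125.1,  94.5]), np.float32(-0.46)) [0.05184799 0.06664567 0.20423713] [ 0.42331375 -0.15236638  0.04505206] [ 0.51805624 -0.02727885  0.20823464]
bench -0.000479165600076408
side rack (array([520.5, 279. ]), array([204.4,  66.8]), np.float32(-12.49)) 694 0.06929488055667576
gate 170 [ 0.547  0.067 -0.003] [0.614 0.148 0.049] (array([579.8, 108.9]), array([81.2, 66. ]), np.float32(-2.23)) [[0.612, 0.146, 0.049], [0.611, 0.141, 0.049], [0.609, 0.14, 0.049], [0.614, 0.144, 0.048], [0.609, 0.141, 0.046], [0.611, 0.146, 0.046]]
bench
```

View pics/c0.png

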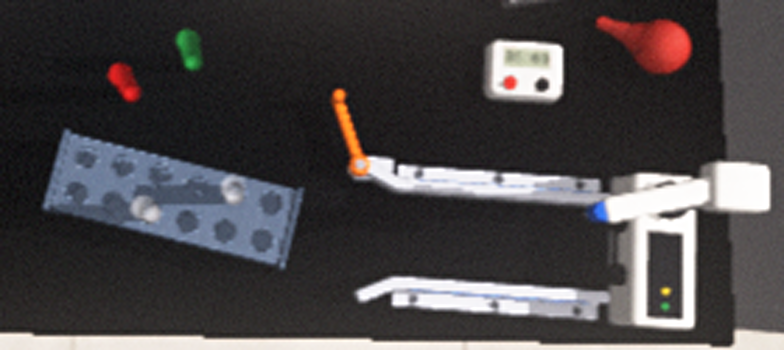

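```bash
python3 - <<'E'
from h import *
for n in("top","side"):
    z=np.load(n+"0.npz");p,d=z["p"],z["d"];W=cloud(p,d,z);q=p.astype(int)
    k=(W[...,2]>.05)&(W[...,2]<.4)&(W[...,0]>.57)
    for y in np.arange(-.1,.45,.05):
        s=W[k&(abs(W[...,1]-y)<.02)]
        if len(s): i=np.nanargmin(s[:,0]); print(n,round(y,2),s[i].round(3),np.nanpercentile(s[:,0],1).round(3))
    for nm,a,b in(("red",0,1),("green",1,0)):
        o=3-a-b
        m=(q[...,a]>q[...,b]+70)&(q[...,a]>q[...,2]+40)&(W[...,1]>.2)&(W[...,1]<.5)&(W[...,0]<.66)
        if m.sum(): print(n,nm,m.sum(),W[m].min(0).round(3),W[m].max(0).round(3))
    g=gate(p,d,z);g=g[(g[:,1]>.06)]
    print("low-y gate",g[np.argsort(g[:,0])[:8]].round(3).tolist(), "tip",np.median(g[g[:,2]>.036],0).round(4), (g[:,2]>.036).sum())
E
```

```text
top -0.1 [ 0.759 -0.119  0.059] 0.763
top -0.05 [ 0.826 -0.032  0.094] 0.827
top 0.0 [0.727 0.02  0.159] 0.73
top 0.05 [0.7   0.063 0.052] 0.702
top 0.1 [0.701 0.103 0.159] 0.702
top 0.15 [0.61  0.139 0.052] 0.701
top 0.2 [0.7   0.218 0.081] 0.701
top 0.25 [0.638 0.264 0.056] 0.65
top 0.3 [0.609 0.317 0.052] 0.624
top 0.35 [0.57  0.364 0.072] 0.699
top 0.4 [0.699 0.42  0.122] 0.7
top red 99 [ 0.609  0.31  -0.003] [0.642 0.341 0.101]
top green 43 [0.637 0.26  0.009] [0.652 0.272 0.101]
low-y gate [[0.547, 0.12, 0.026], [0.547, 0.118, 0.023], [0.547, 0.122, 0.019], [0.548, 0.116, 0.035], [0.548, 0.123, 0.033], [0.548, 0.121, 0.033], [0.549, 0.118, 0.03], [0.549, 0.125, 0.025]] tip [0.6102 0.1392 0.0491] 13
side -0.1 [ 0.769 -0.119  0.1  ] 0.866
side -0.05 [ 1.236 -0.047  0.111] 1.237
side 0.0 [ 1.237 -0.014  0.173] 1.238
side 0.05 [0.702 0.059 0.079] 0.702
side 0.1 [0.701 0.095 0.058] 0.701
side 0.15 [0.7   0.165 0.099] 0.704
side 0.2 [0.7   0.198 0.078] 0.7
side 0.25 [0.637 0.269 0.071] 0.699
side 0.3 [0.608 0.316 0.098] 0.698
side 0.35 [0.571 0.367 0.051] 0.616
side 0.4 [0.698 0.419 0.087] 0.698
side red 227 [ 0.608  0.312 -0.002] [0.622 0.332 0.099]
side green 170 [0.64  0.259 0.003] [0.649 0.28  0.098]
low-y gate [[0.547, 0.126, 0.029], [0.548, 0.127, 0.033], [0.55, 0.128, 0.014], [0.55, 0.13, 0.018], [0.55, 0.129, 0.021], [0.55, 0.131, 0.026], [0.55, 0.13, 0.029], [0.551, 0.131, 0.033]] tip [0.6114 0.1446 0.0443] 15
```

```bash
cat >> h.py <<'E'
from workcell import env
def down(yaw):  # tool down, closing axis across the heading `yaw` (rad, of the +y axis)
    y=np.array([np.cos(yaw),np.sin(yaw),0]); z=np.array([0,0,-1.])
    return np.stack([np.cross(y,z),y,z],1)
def push(dirn,dist,step=.005,feed=.05,fstop=99,R=None):
    """step along dirn until force against motion exceeds fstop; returns travel"""
    dirn=np.array(dirn,float);dirn/=np.linalg.norm(dirn)
    p0=env.observe()["eef_pos"].copy() if hasattr(env.observe()["eef_pos"],"copy") else np.array(env.observe()["eef_pos"])
    p0=np.array(p0);s=0;fs=[]
    while s<dist-1e-6:
        s=min(s+step,dist); env.move_straight((p0+dirn*s).tolist(),feed=feed,orientation=R)
        f=-np.dot(env.observe()["wrist_force"],dirn);fs.append(round(float(f),1))
        if f>fstop: break
    print("push",round(s,4),"F",fs); return s
def look(name):
    p,d=env.capture("top");c=env.calibration("top");r,_=rackpose(p,d,c)
    cv2.imwrite(f"pics/{name}.png",p[:,:,::-1]);np.savez(name+".npz",p=p,d=d,**c)
    print("rack",r,"clock",env.observe()["clock"]);return r
E
python3 - <<'E'
from h import *
th=np.radians(-13.2);ax=np.array([-np.sin(th),np.cos(th),0])
rear=np.array([.5434,.372,0])
R=down(th); P=rear+ax*.035
best=None
for Q in(R,R@np.diag([-1,-1,1])):
    q=env.ik((P+[0,0,.16]).tolist(),Q.tolist()); print(None if q is None else np.round(q,0))
env.clamp(10); print(env.observe()["finger_gap"])
env.reach((P+[0,0,.16]).tolist(),R.tolist())
env.move_straight((P+[0,0,.05]).tolist(),feed=.15)
push(-ax,.04,.004,.05,.8)
print(env.observe()["eef_pos"])
push(-ax,.03,.01,.05,20)
print(env.observe()["eef_pos"])
look("t1")
E
```

```text
[27. 42. 60. -0. 78. 40.]
[  27.   42.   60.   -0.   78. -140.]
0.0006530475854899177
push 0.02 F [-0.8, -0.5, -0.5, 0.4, 1.0]
[0.54729362 0.38676906 0.05129674]
push 0.03 F [0.3, 0.7, -0.6]
[0.54039028 0.35711014 0.05127561]
rack (array([509.7, 230.3]), array([165.9,  65. ]), np.float32(-12.45)) clock 6.2
```

```bash
python3 - <<'E'
from h import *
R=down(-.05);ln=np.array([.05,1,0])
p=np.array(env.observe()["eef_pos"])
env.move_straight((p+[.01,.03,0]).tolist(),feed=.15)
env.move_straight([.518,.383,.05],feed=.15,orientation=R.tolist())
push(-ln,.045,.005,.05,25)
print(env.observe()["eef_pos"])
env.move_straight((np.array(env.observe()["eef_pos"])+[.0,.06,0]).tolist(),feed=.2)
look("t2")
E
```

```text
push 0.045 F [0.8, -0.3, 0.5, 1.0, 0.4, 0.6, -0.4, 0.3, -0.1]
[0.51602178 0.33728405 0.05043637]
rack (array([514.8, 220.2]), array([199.7,  66. ]), np.float32(-11.99)) clock 9.6833
```

View pics/t2.png

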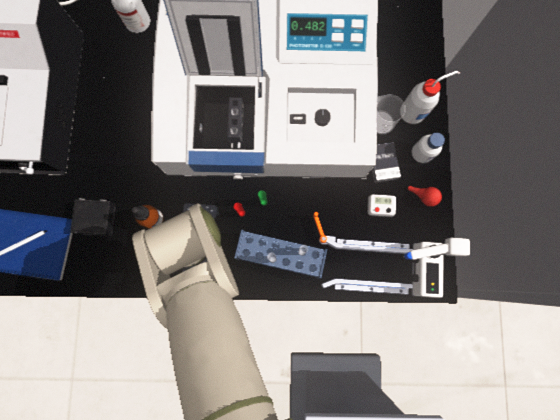

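The rack advanced, with its front at about y = 0.122 (px 325, 262), but it turned only about 1°. It still points about 9° across the lane. I'll swing the rear end sideways with a low push on its far side.

```bash
python3 - <<'E'
from h import *
p=np.array(env.observe()["eef_pos"])
env.move_straight([p[0],p[1],.16],feed=.2)
Rs=[down(a) for a in(np.pi/2,-np.pi/2)]
qs=[env.ik([.592,.309,.16],R.tolist()) for R in Rs];print([None if q is None else np.round(q) for q in qs])
R=min((abs(q[5]),i) for i,q in enumerate(qs) if q is not None); R=Rs[R[1]]
env.reach([.592,.309,.16],R.tolist())
env.move_straight([.592,.309,.05],feed=.12)
push([-1,0,0],.02,.003,.04,.8); print(env.observe()["eef_pos"])
push([-1,0,0],.018,.003,.04,15); print(env.observe()["eef_pos"])
look("t3")
E
```

```text
[array([ 18.,  40.,  64.,  -0.,  76., -72.]), array([ 18.,  40.,  64.,  -0.,  76., 108.])]
push 0.02 F [0.2, 0.1, -0.0, -0.1, -0.3, 0.1, 0.3]
[0.57232632 0.30920909 0.05094718]
push 0.018 F [-1.3, 0.3, 0.1, -0.9, -0.0, -0.1]
[0.55408499 0.30922347 0.0509422 ]
rack (array([495.3, 170.8]), array([109. ,  65.3]), np.float32(-6.29)) clock 16.325
```

```bash
python3 - <<'E'
from h import *
push([-1,0,0],.009,.003,.04,15); p=np.array(env.observe()["eef_pos"])
env.move_straight([p[0]+.01,p[1],.05],feed=.1)
env.move_straight([p[0]+.01,p[1],.16],feed=.2)
env.move_straight([.50,.40,.16],feed=.25)
look("t4")
E
```

```text
push 0.009 F [-0.2, 0.1, -0.1]
rack (array([496. , 214.5]), array([199.8,  65.5]), np.float32(-3.67)) clock 18.65
```

```bash
python3 - <<'E'
from h import *
R=down(-.05);ln=np.array([.05,1,0])
env.reach([.511,.355,.16],R.tolist())
env.move_straight([.511,.355,.05],feed=.15)
push(-ln,.085,.005,.04,12)
print(env.observe()["eef_pos"])
look("t5")
E
```

```text
push 0.085 F [-1.0, 0.7, -0.4, 0.3, -0.5, -0.0, 1.0, -0.2, -0.8, 1.0, -0.2, -0.5, 0.1, -0.7, 0.2, -0.1, 0.5]
[0.50726377 0.27009906 0.05103408]
rack (array([495.5, 124.6]), array([136. ,  64.8]), np.float32(-0.57)) clock 25.6417
```

View pics/t5.png

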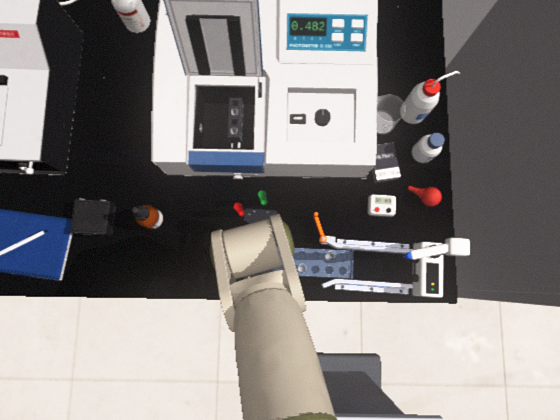

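```bash
python3 - <<'E'
from h import *
ln=np.array([.05,1,0])
s=push(-ln,.125,.01,.05,10)
if s>.124: push(-ln,.04,.003,.03,9)
print(env.observe()["eef_pos"])
look("t6")
E
```

```text
push 0.125 F [-0.2, 0.4, 0.7, 0.0, -0.3, 0.6, -0.2, -0.8, 0.8, -0.3, 0.2, -0.2, 0.2]
push 0.021 F [-0.9, -0.1, 1.0, 0.6, -0.1, -0.1, 15.7]
[0.50077128 0.12603742 0.05153756]
rack (array([487.5, -45.6]), array([80.1, 62.9]), np.float32(-3.76)) clock 31.9
```

```bash
python3 - <<'E'
from h import *
p=np.array(env.observe()["eef_pos"])
env.move_straight([p[0]+.002,p[1]+.04,.05],feed=.2)
env.move_straight([.45,.30,.2],feed=.3)
look("t7")
z=np.load("t7.npz");g=gate(z["p"],z["d"],z);g=g[g[:,1]>.06];print(np.median(g[g[:,2]>.036],0),g.min(0),g.max(0))
cv2.imwrite("pics/c7.png",cv2.resize(cv2.imread("pics/t7.png")[180:305,255:475],None,fx=3.5,fy=3.5,interpolation=cv2.INTER_CUBIC))
E
```

```text
rack (array([490.3,  14.3]), array([199.6,  67.3]), np.float32(-2.91)) clock 33.15
[0.61102092 0.13901623 0.04857882] [ 0.54656558  0.113719   -0.00064493] [0.62044327 0.14306686 0.05184503]
```

View pics/c7.png

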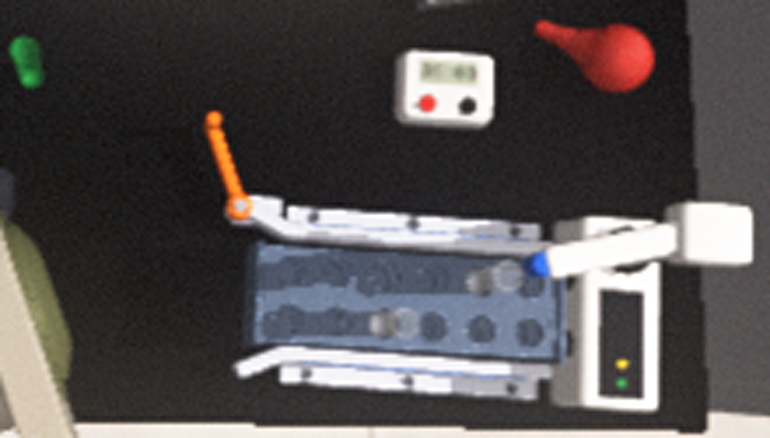

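The rack is home (0.490, 0.014, aligned with the rails) and both tubes stand. The gate is still open, with its tip at (0.611, 0.139). Next I'll swing it shut.

```bash
python3 - <<'E'
from h import *
piv=np.array([.553,.1206]);z=.026
def pose(phi,extra=0):
    f=np.radians(phi);u=np.array([np.cos(f),np.sin(f)]);t=np.array([-u[1],u[0]])
    psi=np.radians(-90+87*(phi-18)/159)           # closing axis direction
    k=psi-(f+np.pi/2);ext=.0175*abs(np.cos(k))+.012*abs(np.sin(k))
    return np.append(piv+.06*u-t*(ext+.0045+extra),z).tolist(),down(psi).tolist()
p,R=pose(18,.014);print(p,env.ik([p[0],p[1],.18],R))
env.reach([p[0],p[1],.18],R)
env.move_straight(p,feed=.15)
for phi in list(range(18,170,8))+[172]:
    p,R=pose(phi); env.move_straight(p,feed=.08,orientation=R)
    if phi%24==18: print(phi,np.round(env.observe()["wrist_force"],1))
push([-.05,-1,0],.03,.002,.03,4)
print(env.observe()["eef_pos"],env.observe()["clock"])
look("t8")
E
```

```text
[0.6220692243649553, 0.10219086389650087, 0.026] [-1.30206652e+00  3.38845655e+01  7.06919108e+01 -2.54444375e-14
  7.54235237e+01  8.86979335e+01]
18 [0.5 0.1 0.2]
42 [0.1 0.  0.5]
66 [-0.2  0.5 -0.7]
90 [-0.2  0.7 -0.6]
114 [-0.6  0.4  0.5]
138 [ 0.2 -0.4 -0.2]
162 [0.4 0.6 0.2]
push 0.008 F [0.3, 0.0, 0.4, 6.4]
[0.49600834 0.13896749 0.02616344] 41.8
rack (array([488.6, -31.9]), array([107.9,  62.8]), np.float32(-4.01)) clock 41.85
```

```bash
python3 - <<'E'
from h import *
p=np.array(env.observe()["eef_pos"])
env.move_straight([p[0]+.002,p[1]+.04,p[2]],feed=.15)
env.move_straight([.45,.32,.2],feed=.3)
look("t9")
z=np.load("t9.npz");g=gate(z["p"],z["d"],z);g=g[g[:,1]>.06];print(rect(g[:,:2]),g.min(0),g.max(0))
cv2.imwrite("pics/c9.png",cv2.resize(cv2.imread("pics/t9.png")[180:305,255:475],None,fx=3.5,fy=3.5,interpolation=cv2.INTER_CUBIC))
E
```

```text
rack (array([491.2,  14.1]), array([199.3,  67.2]), np.float32(-2.39)) clock 43.2417
(array([527.8, 123.3]), array([13.1, 72.7]), np.float32(83.84)) [ 0.49137028  0.11388971 -0.00366858] [0.56420557 0.12704033 0.05224086]
```

View pics/c9.png

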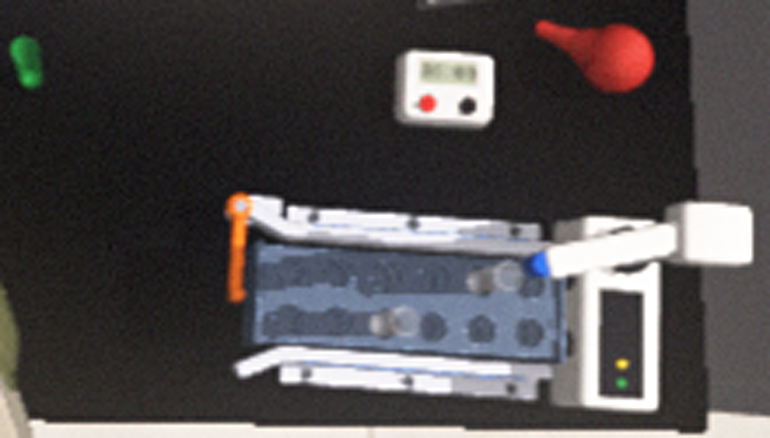

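The gate arm lies shut across the rack's rear end (px 237, 207 to 235, 300), and it met its end stop at 6.4 N. The rack is still home and both tubes stand.

```bash
python3 -c "
from workcell import env
print(env.close_job())"
```

```text
the job is handed in; nothing more can be done
None
```

I pushed the rack fully home against the stop and swung the gate shut behind it. Both tubes were still standing and the robot was clear when I handed the job in at about 43 s; no verdict came back.

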